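Stand a power module upright in its service clamp and lock it

TASK

The power module is leaning on the backrest of the service clamp. Tip it gently up until it stands by itself on its foot in front of the fixed blue jaw, then slide the carriage up until its jaw holds the module snugly against the fixed jaw, and only then swing the red lever fully round to lock. Do not let the module fall over and leave the other things on the bench where they are.

Things in the scene. Friction and masses are not known exactly. Their poses are not given: they have to be found in the camera images.
- clamp: Service clamp, fixed to the bench: aluminium bed 130 (x) x 330 (y) x 12 mm high. Origin on the bench surface on the centre line, the bed reaching from y = -200 to +130 mm; +y is the clamping direction (carriage towards fixed jaw), z up. Two low cheeks (inner faces at x = +-53 mm, y 55 to 100 mm, up to z = 27 mm) guide the module's foot.
- jaw_face (a point): Foot of the clamping face of the fixed blue jaw, at clamp x = 0, y = 100, z = 12 mm. The jaw is a wall 120 mm wide, reaching to z = 48 mm; its face looks to clamp -y.
- backrest (a point): Middle of the backrest, a black round bar along clamp x, 14 mm thick, at clamp y = 29 mm, z = 92 mm, on two posts at x = +-58 mm. The carriage passes under it.
- module: Power module, dark steel box 100 (x) x 26 (y) x 140 mm (z), 0.45-0.8 kg, green top, yellow stripe on its carriage side. Origin at the centre of its underside. Starts leaning 26 deg back to clamp -y on the backrest, foot at the fixed jaw; top rear edge then at about clamp y = 15, z = 138 mm. Nearer upright than 10 deg it drops onto its foot. Home: upright, origin at clamp y = 87, z = 12 mm.
- carriage (a joint): Slide of the carriage along clamp +y, m: 0 = fully drawn back, 0.088 = its jaw touches a module that is home. Starts at 0 to 0.02; about 4 N friction, stays where left. At value q its blue jaw (80 mm wide, z up to 56 mm) has its face at clamp y = -14 mm + q.
- carriage_rear (a point): Top middle of the carriage block's flat rear end, good to push on: clamp x = 0, y = -139 mm + carriage value, z = 53 mm. The block is aluminium, 50 mm wide, z 13 to 53 mm.
- lever (a joint): Red clamp lever on the carriage, turning about a vertical axis at clamp x = 0, y = -109 mm + carriage value. Rad: 0 = open, arm points to clamp -x; grows counter-clockwise seen from above to 1.45 (hard stop) = locked, arm nearly straight back to clamp -y. Starts at 0 to 0.25; 0.06 Nm friction, stays where left. Arm 14 mm wide, z 57 to 65 mm.
- lever_knob (a point): Top centre of the upright red round knob at the lever's end: 20 mm diameter, 40 mm tall, z 56 to 96 mm, 70 mm from the lever's axis.
- screwdriver: Black-handled screwdriver lying loose, 180 mm long, on the bench beyond the clamp; leave alone.
- parts_tray: Open blue tray 100 x 140 x 40 mm, origin under its centre; leave alone.
- cleaner: White spray can, 56 mm diameter, 130 mm tall, origin under its centre; leave alone.
- spare_cover: White plastic cover plate lying flat, 90 x 130 x 12 mm, origin under its centre; leave alone.
- tester: Black hand-held tester lying flat, 90 x 150 x 45 mm with a knob to 61 mm, origin under its centre; leave alone.
- screw_dish: Small steel bowl, 80 mm diameter, 30 mm high, origin under its centre; leave alone.

How it is judged:
By the outcome, as a careful person would: the job done as asked, in the order asked, and still so for the second after the job is handed in, with the robot touching nothing.
It also fails if it takes over 54 s, if anything falls off the work surface, if the arm or the gripper's body presses on something with over 40 N, if the wrist force passes 120 N, or if a joint passes its speed limit or range.

ROBOT

A 6-joint arm with a two-finger parallel gripper is mounted at the origin on the work surface. World frame = base frame: x ahead of the robot, y to its left, z up, the work surface at z = 0. Lengths are in m, angles in degrees, forces in N, time in s.
With the tool pointing down it reaches from about 0.4 to 0.825 m from the base axis. Payload 7 kg.
Tool frame: the origin (TCP) lies midway between the tips of the shut fingers; the grasp point (between the pads) lies ctrl.grasp_offset behind it (ctrl.grasp_offset is the distance from the TCP to the grasp point, in m); z points along the fingers, y is the line along which they close (so a half turn about z gives the same grasp; the last joint's range is limited). The gripper opens to 88 mm and grips with 3 to 60 N. Pads are 19 mm wide; open, the fingers measure 130 mm over their backs; the gripper's body (78 mm by 193 mm) begins 47 mm behind the grasp point.
Start: joints at [-50.472, 20.546, 0.682, 0, -70.136, -16.507], TCP at [0.264, -0.621, 0.227] pointing down, gripper open.
Joint ranges: [-176.03, 176.03], [-82.01, 121.73], [-58.28, 71.71], [-173.87, 95.51], [-174.79, -0.11], [-173.66, 173.66]. Speed limits (degrees/s): [136.94, 136.94, 172.46, 180, 180, 180].

INTERFACE

Orientations are given as [roll, pitch, yaw] about the fixed x, y, z axes, in that order (R = Rz(yaw) Ry(pitch) Rx(roll)).
In Python, from plant import ctrl gives the robot as it stands. The module is installed in compiled form; this text tells all that it offers.
- The arm moves only by the tool send_rows, never from a script. Its argument "increments" is a list that holds one entry, the list of rows, each a list of 4 numbers: the shift along the world's x, y, z normalised to -1 to 1, where 1 is 0.2 m, then the turn about the world's z normalised to -1 to 1, where 1 is 1.5 rad. In form: [[[x, y, z, roll], ...]]. A call has 1 to 12 rows; each row is the pose to reach, as a shift and turn from the pose commanded when the call began; what a row does not reach only later rows make up. A row lasts 1/8 s, in which the tool goes at most 62.5 mm and 10.7 degrees, less where a joint would pass 70% of its speed; a pose out of reach is approached as far as the arm can. A call with a number of a shift or a turn outside -1 to 1 is refused whole. A call with a gripper value outside its range is refused whole. "jaw" is the opening, from 0 (shut) to 1 (fully open), set as the call begins (left out, the last holds). The fingers move at their own pace and stop on an object; the grip force is fixed at half the most. Time passes only in rows, so rows that repeat a pose let the fingers close. It gives the time, the measured TCP pose, the force, the opening and the grip force at its end, in the units of the state.
- ctrl.get_obs(): the state, without advancing time (a new reading comes with each control period).
- ctrl.snapshot(name): name is "scene" or "side" or "wrist"; returns the picture (384x512x3 uint8, red, green, blue); there is no depth.
- ctrl.calibration(name): a dict with "mtx" (3x3 intrinsics, pixels), "eye" and "attitude" of the camera in the world. Camera axes: x right, y up, looking along -z (the intrinsics and any distortion apply to the point x, -y, -z); pixel columns grow to the right and rows downward; lengths in m; the calibration is good to about 2 mm. A picture is of the moment at which its call begins: read the wrist's pose just before it. calibration takes no time and is no camera call; for the wrist camera it gives the pose at the moment of the call.
- ctrl.close_job(): hands the job in; it is judged then, once.
Trained networks look in the newest picture that a camera, given by its name, has taken for a name from the list of things; names that differ only in an ending like _2 or _b are one class to them, and where a whole thing is asked for, a point or a joint stands for the part that bears it (a point fixed in the world has none). Each returns a list of dicts, best first, with "conf" (0 to 1); they miss things now and then, are a little off and sometimes report something else, mostly with a low value. They report only what shows in the picture. A call takes as long as a camera call.
- ctrl.trace(thing, camera): "mask" (384x512 bool, what is visible of it) and "bbox" ([left, top, right, bottom] in pixels, round what is visible of it).
- ctrl.spot_point(thing, camera): "pixel" ([row, column] in pixels: a listed point, or the origin of a listed thing).
The state is a dict: "clock": time; "joint_pos": joint angles; "qvel": joint speeds; "tau": joint torques, N m; "tool_pos": TCP position; "orientation": TCP orientation; "force": force on the tool from outside, world axes, zero at the start; "moment": the same for the moment, N m; "opening": finger opening in m; "gripper_force": force on a finger pad.
Only numpy, scipy, OpenCV 4.12 (cv2) and the standard library are available. Lean on these libraries where they do the work, as an engineer would, in place of code of your own. Each camera call takes 0.05 s, during which the arm holds its last target. There are 200 camera calls.

## Working session

There is one attempt and no reset: what is moved stays moved. The work goes in short steps, Python scripts to look and compute and a tool call to move; the robot and the scene stay as the last step left them, time stands still between calls to the robot, and variables do not carry over. Pictures are saved under pics/ and viewed, at most 10 in all, crops included, and the job is handed in when it is done.

Besides the shell and the picture viewer there is one more tool, called after ">>>" in YAML: its name, and indented under it one key for each argument. send_rows: Moves the arm, as the interface text tells. Its arguments: {"type":"object","properties":{"increments":{"type":"array"},"jaw":{"type":"number"}},"required":["increments"]}

```bash
mkdir -p pics
cat > h.py <<'E'
import numpy as np, cv2
from plant import ctrl
from scipy.spatial.transform import Rotation as R
def ray(cal,px):
    m=np.array(cal["mtx"]); r,c=px
    d=np.linalg.inv(m)@[c,r,1.]; d=np.array([d[0],-d[1],-d[2]])
    A=np.array(cal["attitude"]); 
    if A.shape!=(3,3): A=R.from_euler('xyz',A,degrees=True).as_matrix()
    return np.array(cal["eye"]),A@d
def atz(cal,px,z):
    e,d=ray(cal,px); return e+d*(z-e[2])/d[2]
def tri(rs):
    M=np.zeros((3,3));b=np.zeros(3)
    for e,d in rs:
        d=d/np.linalg.norm(d);P=np.eye(3)-np.outer(d,d);M+=P;b+=P@e
    return np.linalg.solve(M,b)
E
python3 - <<'E'
from h import *
o=ctrl.get_obs();print(o, ctrl.grasp_offset)
for n in ["scene","side"]:
    im=ctrl.snapshot(n);cv2.imwrite(f"pics/{n}0.png",im[:,:,::-1]);c=ctrl.calibration(n);print(n,c)
    for t in ["jaw_face","backrest","carriage_rear","lever_knob","clamp","module"]:
        for p in ctrl.spot_point(t,n)[:2]: print(t,p)
E
```

```text
{'clock': 0.0, 'joint_pos': array([-5.04713089e+01,  2.05900158e+01,  6.34974287e-01, -2.04332531e-02,
       -7.01353554e+01, -1.65071182e+01]), 'qvel': array([-0.02536146, -0.07934923,  0.06692262, -0.08686817, -0.0259853 ,
       -0.1338084 ]), 'tau': array([-8.76370486e-04, -5.82722104e+01,  2.93055940e+01,  6.99725971e+00,
        6.77786578e-03, -1.56229330e-04]), 'tool_pos': array([ 0.263773  , -0.62080895,  0.22564684]), 'orientation': array([ 1.79907871e+02, -7.27034292e-03, -1.56985380e+02]), 'force': array([ 0.25859256, -0.13211851, -0.24035515]), 'moment': array([ 0.0323634 , -0.04492606,  0.04462217]), 'gripper_force': 0.0, 'opening': 0.08698153570786787} 0.0188
scene {'mtx': array([[354.62514597,   0.        , 253.14134426],
       [  0.        , 354.62514597, 191.07560843],
       [  0.        ,   0.        ,   1.        ]]), 'eye': array([1.06226215, 0.62358764, 0.59299317]), 'attitude': array([ 59.2063842 ,   0.49818252, 140.01587848])}
jaw_face {'pixel': [238.3, 258.2], 'conf': 0.77}
backrest {'pixel': [223.5, 228.3], 'conf': 0.48}
lever_knob {'pixel': [176.1, 223.5], 'conf': 0.66}
clamp {'pixel': [225.3, 229.5], 'conf': 0.63}
module {'pixel': [238.3, 250.9], 'conf': 0.9}
side {'mtx': array([[476.60709982,   0.        , 257.01074327],
       [  0.        , 476.60709982, 192.10665733],
       [  0.        ,   0.        ,   1.        ]]), 'eye': array([0.31626198, 1.05627417, 1.06339397]), 'attitude': array([  48.93745545,    0.96661414, -169.09367323])}
jaw_face {'pixel': [233.7, 235.3], 'conf': 0.91}
backrest {'pixel': [197.4, 238.1], 'conf': 0.77}
backrest {'pixel': [264.7, 216.7], 'conf': 0.31}
carriage_rear {'pixel': [174.2, 251.4], 'conf': 0.73}
lever_knob {'pixel': [169.9, 271.0], 'conf': 0.52}
clamp {'pixel': [211.9, 242.7], 'conf': 0.89}
module {'pixel': [226.4, 234.8], 'conf': 0.98}
module {'pixel': [195.5, 207.4], 'conf': 0.63}
```

Run:
```python
import cv2,numpy as np
a=cv2.imread("pics/scene0.png")[100:340,120:440];b=cv2.imread("pics/side0.png")[90:330,130:400]
cv2.imwrite("pics/c0.png",cv2.resize(a,(800,600),interpolation=2));cv2.imwrite("pics/c1.png",cv2.resize(b,(675,600),interpolation=2))
from h import *
s=ctrl.calibration("scene");d=ctrl.calibration("side")
print("jaw",atz(s,(238.3,258.2),.012),atz(d,(233.7,235.3),.012))
print("rest",atz(s,(223.5,228.3),.092),atz(d,(197.4,238.1),.092))
print("clamp",atz(s,(225.3,229.5),0),atz(d,(211.9,242.7),0))
print("rear",atz(d,(174.2,251.4),.053));print("knob",atz(s,(176.1,223.5),.096),atz(d,(169.9,271),.096))
```

```text
jaw [0.58468695 0.06684308 0.012     ] [0.59084197 0.07574741 0.012     ]
rest [0.66791168 0.05398131 0.092     ] [ 0.59584783 -0.00149868  0.092     ]
clamp [ 0.59805084 -0.04150618  0.        ] [ 0.5921304 -0.0351415  0.       ]
rear [ 0.58853137 -0.16658077  0.053     ]
knob [ 0.54042898 -0.14151133  0.096     ] [ 0.51829186 -0.14721215  0.096     ]
```

View pics/c0.png

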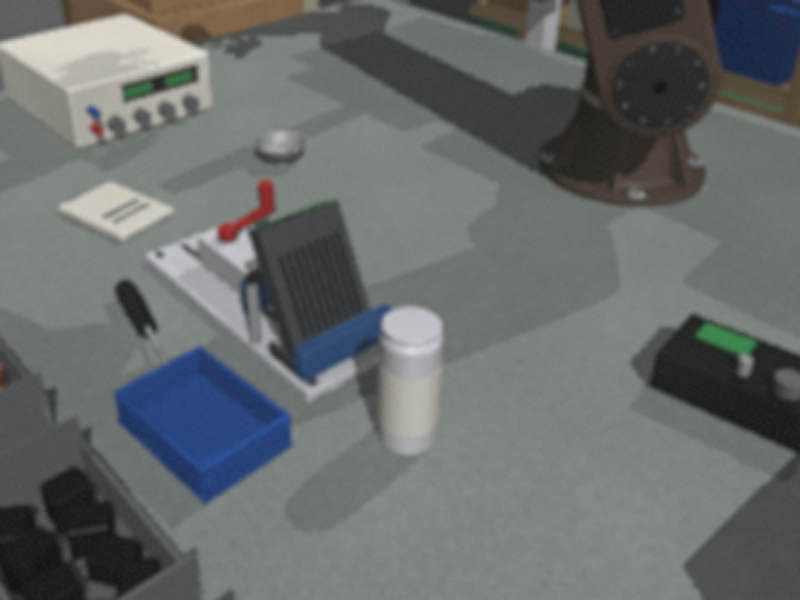

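View pics/c1.png

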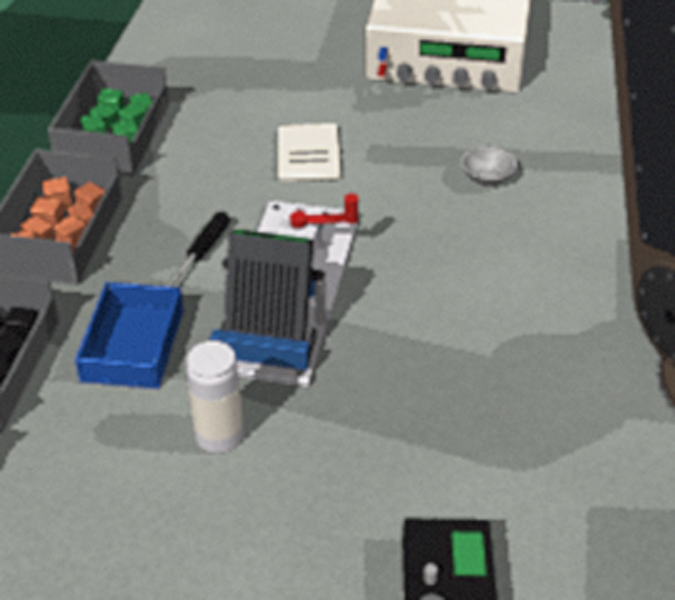

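The scene shows the clamp almost parallel to world y. The lever is open towards the robot, with its knob at about (176,226) in the scene image, and the module leans back on the bar. I'll move the wrist camera over it for better accuracy.

>>> send_rows:
  increments:
    - [[0.25,0.3,0.2,-0.1],[0.5,0.6,0.4,-0.2],[0.75,0.9,0.6,-0.268],[0.75,0.9,0.6,-0.268],[0.75,0.9,0.7,-0.268]]

```text
clock: 1.32
tool_pos: [0.4158, -0.4388, 0.3681]
orientation: [-180.0, 0.1, -179.8]
force: [-0.1, -0.1, -0.3]
opening: 0.0872
gripper_force: 0.0
```

>>> send_rows:
  increments:
    - [[0.2,0.25,0.1,0],[0.4,0.5,0.2,0],[0.6,0.75,0.3,0],[0.65,0.95,0.4,0],[0.65,0.95,0.4,0],[0.65,0.95,0.4,0]]

```text
clock: 2.08
tool_pos: [0.5439, -0.2509, 0.4464]
orientation: [180.0, -0.0, -180.0]
force: [-0.4, -0.5, 0.1]
opening: 0.0876
gripper_force: 0.0
```

```bash
cat > look.py <<'E'
from h import *
import sys
def look(tag,names,cams=("wrist",)):
    o=ctrl.get_obs();print(o["clock"],o["tool_pos"],o["orientation"],o["force"])
    for n in cams:
        c=ctrl.calibration(n);im=ctrl.snapshot(n);cv2.imwrite(f"pics/{n}{tag}.png",im[:,:,::-1])
        for t,z in names:
            for p in ctrl.spot_point(t,n)[:1]: print(n,t,p["pixel"],p["conf"],atz(c,p["pixel"],z).round(4))
A=[("jaw_face",.012),("backrest",.092),("carriage_rear",.053),("lever_knob",.096),("clamp",0),("module",.018)]
E
python3 -c "
from look import *
look('1',A);print(ctrl.calibration('wrist'))"
```

```text
2.075 [ 0.54391967 -0.25092923  0.44641215] [ 1.79991811e+02 -5.66507747e-03 -1.79954768e+02] [-0.39535561 -0.54447992  0.08045271]
wrist jaw_face [159.4, 415.5] 0.8 [0.5932 0.0686 0.012 ]
wrist backrest [169.5, 398.7] 0.76 [ 0.5929 -0.      0.092 ]
wrist carriage_rear [163.2, 295.4] 0.98 [ 0.5913 -0.1696  0.053 ]
wrist lever_knob [129.8, 311.5] 0.71 [ 0.5259 -0.1523  0.096 ]
wrist clamp [160.3, 365.1] 0.9 [ 0.5978 -0.0243  0.    ]
wrist module [163.6, 410.9] 0.61 [0.6001 0.0579 0.018 ]
{'mtx': array([[311.9527239 ,   0.        , 250.99820827],
       [  0.        , 311.9527239 , 187.28797449],
       [  0.        ,   0.        ,   1.        ]]), 'eye': array([ 0.46137687, -0.25077253,  0.6042725 ]), 'attitude': array([-1.76254951e+01,  2.31005455e-02,  8.99079253e+01])}
```

View pics/wrist1.png

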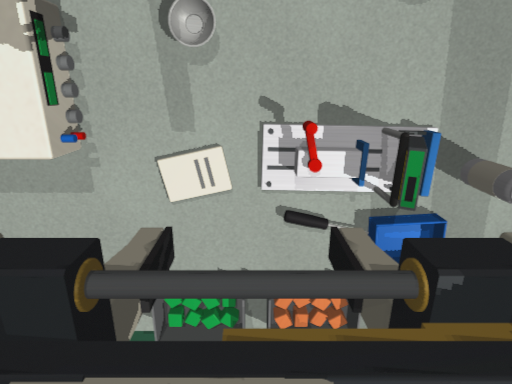

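The wrist picture shows the bed with its corners near (263,124), (261,191) and (437,126). The knob is at (310,127), and the module's green top is at (411,175).

Run:
```python
from look import *
c=ctrl.calibration("wrist")
ctrl.snapshot("wrist")
m=ctrl.trace("clamp","wrist")[0]; print(m["conf"],m["bbox"])
M=m["mask"].astype(np.uint8)
mc=ctrl.trace("carriage_rear","wrist")
ys,xs=np.nonzero(M); 
# left edge: first col per row; top edge: first row per col
L=np.array([(r,np.nonzero(M[r])[0][0]) for r in range(132,186) if M[r].any()])
T=np.array([(np.nonzero(M[:,q])[0][0],q) for q in list(range(270,300))+list(range(325,390))])
B=np.array([(np.nonzero(M[:,q])[0][-1]+1,q) for q in range(270,385)])
def fit(P,ax):
    W=np.array([atz(c,p,.012) for p in P]); 
    p=np.polyfit(W[:,ax],W[:,1-ax],1); r=W[:,1-ax]-np.polyval(p,W[:,ax]); k=abs(r)<.004
    p=np.polyfit(W[k,ax],W[k,1-ax],1); return p,np.std(r[k]),k.sum(),W[k].mean(0)
print("rear edge y(x)",fit(L,0));print("low x edge x(y)",fit(T,1));print("high x edge",fit(B,1))
for p in [(125,263),(191,261),(126,437)]: print(p,atz(c,p,.012))
for p in [(127,310),(165,315)]: print("lev",atz(c,p,.096),atz(c,p,.07))
```

```text
0.88 [262.5, 122.3, 442.4, 205.7]
rear edge y(x) (array([ 0.00129041, -0.23083363]), np.float64(0.0004612775212641885), np.int64(54), array([ 0.59159308, -0.23007024,  0.012     ]))
low x edge x(y) (array([0.01340253, 0.52850332]), np.float64(0.0010607331297005868), np.int64(95), array([ 0.52722425, -0.09543485,  0.012     ]))
high x edge (array([0.02077072, 0.66257258]), np.float64(0.0015938847154295368), np.int64(110), array([ 0.66040978, -0.10412708,  0.012     ]))
(125, 263) [ 0.52715142 -0.22863463  0.012     ]
(191, 261) [ 0.65736419 -0.23132619  0.012     ]
(126, 437) [0.52951066 0.09756419 0.012     ]
lev [ 0.52111932 -0.15604728  0.096     ] [ 0.52417536 -0.15120174  0.07      ]
lev [ 0.5839279  -0.14419568  0.096     ] [ 0.59019683 -0.13874388  0.07      ]
```

Run:
```python
from look import *
look('2',[("cleaner",0),("parts_tray",0),("screwdriver",.01)],("scene","side"))
```

```text
2.575 [ 0.54374265 -0.25160368  0.44645863] [-1.79999943e+02 -1.34443727e-02  1.79952344e+02] [-0.25070859 -0.77238315  0.26870551]
scene cleaner [273.9, 282.7] 0.61 [0.6181 0.1938 0.    ]
scene parts_tray [274.5, 198.9] 0.89 [0.7688 0.0676 0.    ]
scene screwdriver [234.8, 179.0] 0.71 [ 0.7338 -0.084   0.01  ]
side cleaner [264.5, 214.2] 0.74 [0.6267 0.1957 0.    ]
side parts_tray [227.0, 183.0] 0.95 [0.7627 0.0646 0.    ]
side screwdriver [193.6, 206.7] 0.65 [ 0.7278 -0.0915  0.01  ]
```

>>> send_rows:
  increments:
    - [[0.12,0.3,-0.25,0],[0.25,0.6,-0.5,0],[0.25,0.9,-0.75,0],[0.25,1,-0.9,0],[0.25,1,-0.9,0]]

```text
clock: 3.6
tool_pos: [0.5928, -0.049, 0.2636]
orientation: [-180.0, -0.2, -179.9]
force: [1.2, -0.5, 0.4]
opening: 0.0874
gripper_force: 0.0
```

>>> send_rows:
  increments:
    - [[0.01,0.28,0,0],[0.01,0.28,-0.2,0],[0.01,0.28,-0.45,0],[0.01,0.28,-0.65,0],[0.01,0.28,-0.755,0],[0.01,0.28,-0.755,0]]

```text
clock: 4.35
tool_pos: [0.5949, 0.0045, 0.1139]
orientation: [-179.9, -0.2, 180.0]
force: [-0.6, -0.2, 0.2]
opening: 0.0874
gripper_force: 0.0
```

Run:
```python
from look import *
look('3',[("module",.018)],("side","scene"))
a=cv2.imread("pics/side3.png")[130:270,170:310];b=cv2.imread("pics/scene3.png")[130:270,190:330]
cv2.imwrite("pics/c3.png",cv2.resize(np.hstack([a,b]),(800,400),interpolation=2))
```

```text
4.35 [0.5948676  0.00451544 0.11390345] [-179.9404839    -0.19879005  179.98706244] [-0.57148263 -0.20682785  0.15177234]
side module [193.6, 206.5] 0.7 [ 0.7253 -0.0827  0.018 ]
scene module [235.6, 249.8] 0.56 [0.5989 0.0497 0.018 ]
```

View pics/c3.png

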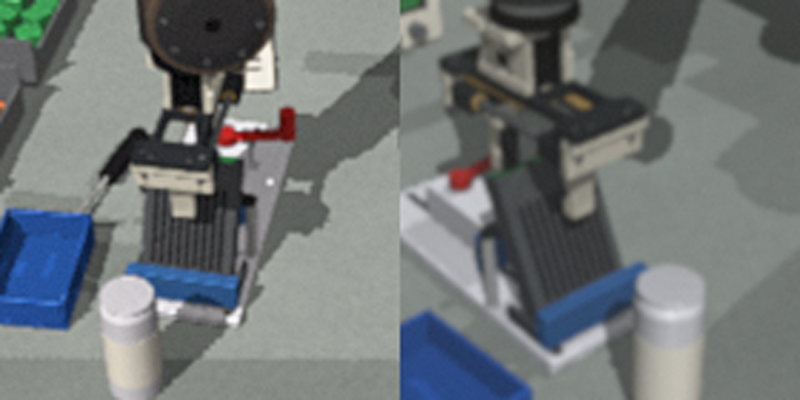

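The gripper straddles the module with clearance on both sides. I'll narrow it a little, then push slowly towards +y.

>>> send_rows:
  increments:
    - [[0,0,0,0],[0,0,0,0],[0,0.03,0,0],[0,0.05,0,0],[0,0.07,0,0],[0,0.09,0,0],[0,0.11,0,0],[0,0.13,0,0],[0,0.15,0,0],[0,0.17,0,0],[0,0.19,0,0],[0,0.2,0,0]]
  jaw: 0.68

```text
clock: 6.05
tool_pos: [0.5959, 0.0451, 0.1155]
orientation: [180.0, -0.0, 180.0]
force: [0.9, -0.7, 1.1]
opening: 0.0597
gripper_force: 0.3
```

Run:
```python
from look import *
look('4',[("module",.018)],("side","scene"))
a=cv2.imread("pics/side4.png")[130:270,170:310];b=cv2.imread("pics/scene4.png")[130:270,190:330]
cv2.imwrite("pics/c4.png",cv2.resize(np.hstack([a,b]),(800,400),interpolation=2))
```

```text
6.05 [0.59590457 0.04512818 0.1154891 ] [ 1.79994337e+02 -4.79032578e-03  1.79997753e+02] [ 0.90840692 -0.73903129  1.06102236]
side module [229.3, 235.3] 0.58 [0.5934 0.0631 0.018 ]
scene module [235.4, 251.0] 0.95 [0.596  0.0511 0.018 ]
```

View pics/c4.png

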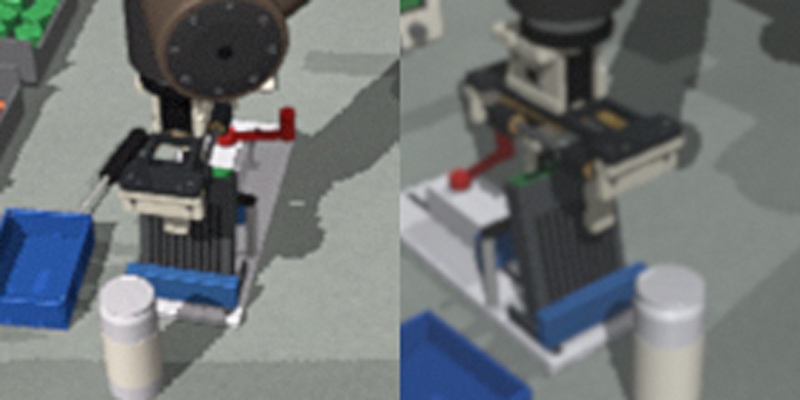

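The module is tipping as planned, now at about 12°. I'll continue more slowly.

>>> send_rows:
  increments:
    - [[0,0.01,0,0],[0,0.02,0,0],[0,0.03,0,0],[0,0.04,0,0],[0,0.05,0,0],[0,0.06,0,0],[0,0.07,0,0],[0,0.08,0,0],[0,0.09,0,0],[0,0.1,0,0],[0,0.11,0,0],[0,0.11,0,0]]

```text
clock: 7.75
tool_pos: [0.5959, 0.0669, 0.1155]
orientation: [180.0, -0.0, 180.0]
force: [0.2, -0.2, -0.2]
opening: 0.0596
gripper_force: 0.0
```

Run:
```python
from look import *
look('5',[("module",.018)],("side","scene"))
a=cv2.imread("pics/side5.png")[130:270,170:310];b=cv2.imread("pics/scene5.png")[130:270,190:330]
cv2.imwrite("pics/c5.png",cv2.resize(np.hstack([a,b]),(800,400),interpolation=2))
```

```text
7.75 [0.59594414 0.06693598 0.11553572] [ 1.79998967e+02 -1.56167375e-03  1.79999677e+02] [ 0.20817828 -0.19959465 -0.24753862]
scene module [238.6, 249.2] 0.87 [0.6081 0.0584 0.018 ]
```

View pics/c5.png

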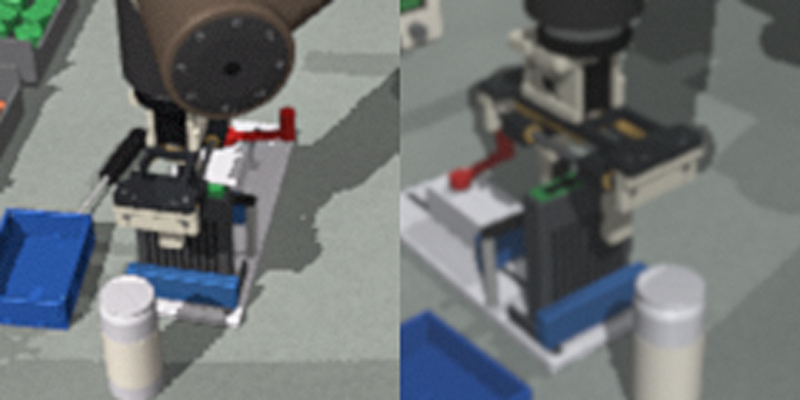

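The module stands upright on its foot with no force on the gripper. I'll retreat upward, turn the tool 90°, shut the fingers and go behind the carriage.

>>> send_rows:
  increments:
    - [[0,0,0.2,0],[0,0,0.4,0],[0,0,0.6,0],[0,-0.15,0.6,0.12],[0,-0.4,0.6,0.24],[0,-0.65,0.6,0.36],[0,-0.9,0.6,0.48],[0,-1,0.6,0.6],[0,-1,0.6,0.72],[0,-1,0.6,0.8],[0,-1,0.6,0.8]]

```text
clock: 9.32
tool_pos: [0.5958, -0.1334, 0.2355]
orientation: [180.0, -0.0, -111.3]
force: [-0.2, 0.4, 0.6]
opening: 0.0595
gripper_force: 0.0
```

>>> send_rows:
  increments:
    - [[0,-0.2,0,0.12],[-0.015,-0.36,0,0.238],[-0.015,-0.36,-0.25,0.238],[-0.015,-0.36,-0.5,0.238],[-0.015,-0.36,-0.7,0.238],[-0.015,-0.36,-0.7,0.238]]
  jaw: 0

```text
clock: 10.07
tool_pos: [0.5906, -0.2049, 0.0925]
orientation: [179.6, 0.0, -91.0]
force: [-0.2, 0.1, 1.7]
opening: 0.0053
gripper_force: 0.0
```

Run:
```python
from look import *
look('6',A,("side","wrist"))
a=cv2.imread("pics/side6.png")[110:290,150:330];cv2.imwrite("pics/c6.png",np.hstack([cv2.resize(a,(384,384),interpolation=2),cv2.resize(cv2.imread("pics/wrist6.png"),(416,312))[:,:] if 0 else cv2.copyMakeBorder(cv2.resize(cv2.imread("pics/wrist6.png"),(416,312)),0,72,0,0,0)]))
```

```text
10.075 [ 0.59061404 -0.20493613  0.09249884] [ 1.79624651e+02  3.13313065e-02 -9.09610686e+01] [-0.17495489  0.13169585  1.65495488]
side jaw_face [231.4, 234.1] 0.9 [0.5967 0.0668 0.012 ]
side backrest [199.8, 238.5] 0.97 [0.5922 0.009  0.092 ]
side carriage_rear [173.4, 249.9] 0.58 [ 0.5944 -0.1699  0.053 ]
side lever_knob [174.1, 269.9] 0.45 [ 0.5181 -0.1251  0.096 ]
side clamp [212.8, 239.2] 0.8 [ 0.6024 -0.0291  0.    ]
side module [231.0, 233.0] 0.56 [0.5988 0.0714 0.018 ]
wrist carriage_rear [261.3, 257.0] 0.81 [ 0.5905 -0.1652  0.053 ]
```

View pics/c6.png

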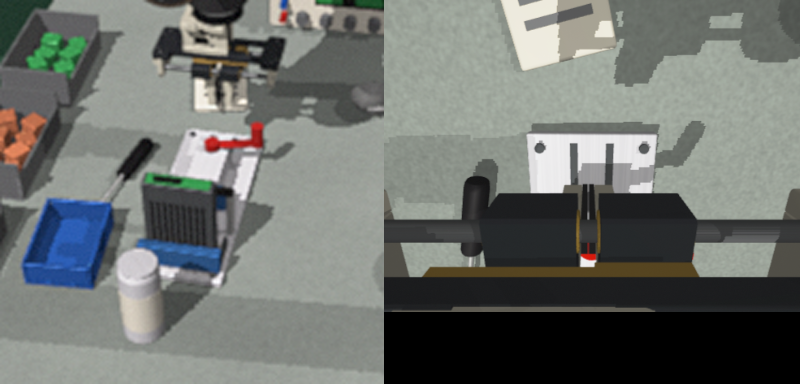

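The module stands. I'll lower to z ≈ 0.04 behind the block and push the carriage forward.

>>> send_rows:
  increments:
    - [[0,0,-0.14,0],[0,0,-0.27,0],[0,0,-0.27,0],[0,0.06,-0.27,0],[0,0.12,-0.27,0],[0,0.18,-0.27,0],[0.01,0.24,-0.27,0],[0.01,0.3,-0.27,0],[0.01,0.36,-0.27,0],[0.01,0.41,-0.27,0],[0.01,0.45,-0.27,0]]

```text
clock: 12.15
tool_pos: [0.5955, -0.1145, 0.0419]
orientation: [-179.9, 0.0, -90.8]
force: [1.1, -4.1, 3.0]
opening: 0.0003
gripper_force: 2.3
```

>>> send_rows:
  increments:
    - [[0,0.015,0,0],[0,0.03,0,0],[0,0.045,0,0],[0,0.06,0,0],[0,0.07,0,0],[0,0.08,0,0]]

```text
clock: 12.9
tool_pos: [0.5951, -0.0992, 0.0415]
orientation: [-180.0, 0.0, -90.8]
force: [3.4, -3.8, 1.8]
opening: 0.0006
gripper_force: 2.1
```

Run:
```python
from look import *
look('7',A,("side","scene"))
```

```text
12.9 [ 0.59513525 -0.09920059  0.04148773] [-1.79983822e+02  2.10511441e-03 -9.08110093e+01] [ 3.40072411 -3.77787696  1.77960969]
side jaw_face [230.4, 233.1] 0.61 [0.6007 0.0632 0.012 ]
side backrest [199.6, 242.3] 0.63 [0.581  0.0062 0.092 ]
side carriage_rear [189.1, 244.0] 0.47 [ 0.597  -0.0869  0.053 ]
side lever_knob [186.3, 264.1] 0.55 [ 0.5258 -0.0621  0.096 ]
side clamp [214.4, 242.6] 0.78 [ 0.59   -0.0236  0.    ]
side module [228.8, 238.1] 0.7 [0.5854 0.0595 0.018 ]
scene jaw_face [239.2, 255.3] 0.66 [0.5929 0.0648 0.012 ]
scene backrest [201.0, 240.7] 0.68 [ 0.5831 -0.0056  0.092 ]
scene carriage_rear [202.1, 219.1] 0.66 [ 0.5957 -0.09    0.053 ]
scene lever_knob [184.4, 241.9] 0.67 [ 0.5301 -0.0672  0.096 ]
scene clamp [224.8, 230.1] 0.84 [ 0.5953 -0.0423  0.    ]
scene module [237.4, 251.7] 0.87 [0.6    0.0588 0.018 ]
```

Only the 4 N carriage friction shows so far. I'll advance in small steps until the force rises.

>>> send_rows:
  increments:
    - [[0,0.01,0,0],[0,0.02,0,0],[0,0.025,0,0],[0,0.025,0,0]]

```text
clock: 14.1
tool_pos: [0.5949, -0.0942, 0.0415]
orientation: [180.0, -0.0, -90.8]
force: [1.0, -3.7, -2.2]
opening: 0.0005
gripper_force: 1.8
```

>>> send_rows:
  increments:
    - [[0,0.01,0,0],[0,0.015,0,0],[0,0.015,0,0]]

```text
clock: 14.48
tool_pos: [0.5949, -0.092, 0.0415]
orientation: [180.0, -0.1, -90.8]
force: [1.8, -8.4, -3.2]
opening: 0.0005
gripper_force: 4.4
```

>>> send_rows:
  increments:
    - [[0,0.005,0,0],[0,0.01,0,0],[0,0.01,0,0]]

```text
clock: 14.85
tool_pos: [0.5948, -0.0918, 0.0415]
orientation: [180.0, -0.2, -90.8]
force: [4.0, -18.8, -4.8]
opening: 0.0005
gripper_force: 9.6
```

```bash
python3 -c "
from h import *
o=ctrl.get_obs();print(o['tool_pos'],o['force'])"
```

```text
[ 0.59484805 -0.09184446  0.04154892] [  4.04737191 -18.78420342  -4.80391624]
```

The carriage is snug: about 15 N at the jaw with no further movement. I'll back off, rise, and go to the knob's +y side.

>>> send_rows:
  increments:
    - [[0,-0.1,0,0],[0,-0.12,0.2,0],[0,-0.12,0.45,0],[-0.17,0.07,0.45,0],[-0.34,0.265,0.45,0],[-0.34,0.265,0.45,0]]

```text
clock: 15.6
tool_pos: [0.5252, -0.0343, 0.1323]
orientation: [-180.0, 0.1, -90.7]
force: [1.1, -0.7, -0.1]
opening: 0.0004
gripper_force: 0.0
```

Run:
```python
from look import *
look('8',A,("side","wrist","scene"))
a=cv2.imread("pics/side8.png")[130:280,170:320];b=cv2.imread("pics/scene8.png")[130:280,180:330]
cv2.imwrite("pics/c8.png",cv2.resize(np.hstack([a,b]),(800,400),interpolation=2))
```

```text
15.6 [ 0.52516185 -0.03428927  0.13229741] [-1.79957433e+02  9.80181886e-02 -9.06535886e+01] [ 1.06100453 -0.6588888  -0.10547723]
side jaw_face [230.2, 234.3] 0.68 [0.5972 0.0617 0.012 ]
side backrest [197.2, 237.8] 0.87 [ 0.597  -0.0022  0.092 ]
side carriage_rear [188.7, 244.6] 0.62 [ 0.5955 -0.0892  0.053 ]
side lever_knob [187.3, 263.5] 0.6 [ 0.5267 -0.0571  0.096 ]
side clamp [213.5, 242.7] 0.95 [ 0.5905 -0.0278  0.    ]
side module [230.9, 234.7] 0.61 [0.5937 0.0701 0.018 ]
wrist carriage_rear [144.1, 162.9] 0.82 [ 0.594  -0.0787  0.053 ]
wrist lever_knob [174.9, 250.7] 0.97 [ 0.5274 -0.0652  0.096 ]
wrist clamp [185.0, 184.5] 0.97 [ 0.5922 -0.0296  0.    ]
scene jaw_face [238.1, 254.7] 0.78 [0.5911 0.0602 0.012 ]
scene backrest [202.9, 238.1] 0.58 [ 0.594  -0.0028  0.092 ]
scene carriage_rear [224.4, 230.7] 0.69 [0.6349 0.0168 0.053 ]
scene lever_knob [185.4, 243.4] 0.43 [ 0.5304 -0.06    0.096 ]
scene clamp [223.4, 230.4] 0.8 [ 0.5907 -0.0471  0.    ]
scene module [237.5, 251.4] 0.89 [0.6009 0.0586 0.018 ]
```

View pics/c8.png

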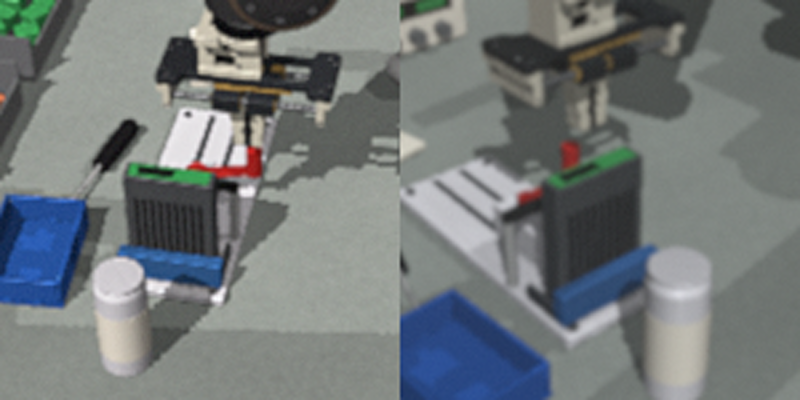

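The module is upright and snug. The knob is at (0.527, -0.065), and the finger is on its +y side with about 9 mm clearance. I'll descend and push it towards -y.

>>> send_rows:
  increments:
    - [[0,0,-0.15,0],[0,0,-0.3,0],[0,0,-0.3,0],[0,-0.05,-0.3,0],[0,-0.08,-0.3,0],[0.01,-0.11,-0.3,0],[0.02,-0.14,-0.3,0],[0.03,-0.17,-0.3,0],[0.045,-0.2,-0.3,0],[0.06,-0.23,-0.3,0],[0.075,-0.25,-0.3,0],[0.075,-0.25,-0.3,0]]

```text
clock: 18.15
tool_pos: [0.5419, -0.0866, 0.0714]
orientation: [180.0, -0.0, -90.8]
force: [1.7, 1.8, 0.8]
opening: 0.0004
gripper_force: 0.9
```

>>> send_rows:
  increments:
    - [[0,0.05,0,0],[0,0.05,0.15,0],[0,0.05,0.3,0],[-0.1,0,0.3,0],[-0.2,-0.1,0.3,0],[-0.2,-0.1,0.3,0]]

```text
clock: 18.9
tool_pos: [0.4992, -0.1075, 0.131]
orientation: [179.9, -0.0, -90.9]
force: [1.0, -0.3, 0.8]
opening: 0.0004
gripper_force: 0.0
```

Run:
```python
from look import *
look('9',A,("wrist","side"))
```

```text
18.9 [ 0.49918501 -0.10754217  0.13102341] [ 1.79867375e+02 -1.05574668e-02 -9.08779451e+01] [ 0.98617281 -0.27878928  0.7722694 ]
wrist carriage_rear [224.5, 135.0] 0.58 [ 0.5953 -0.0834  0.053 ]
wrist lever_knob [216.6, 178.5] 0.76 [ 0.5479 -0.1079  0.096 ]
wrist clamp [251.9, 162.1] 0.95 [ 0.5928 -0.0282  0.    ]
side jaw_face [231.3, 234.6] 0.85 [0.5952 0.0662 0.012 ]
side backrest [195.5, 237.5] 0.56 [ 0.5996 -0.0098  0.092 ]
side carriage_rear [188.4, 241.8] 0.53 [ 0.6048 -0.0891  0.053 ]
side lever_knob [176.3, 260.7] 0.49 [ 0.5454 -0.1091  0.096 ]
side clamp [215.7, 239.3] 0.57 [ 0.5992 -0.0159  0.    ]
side module [228.4, 236.2] 0.98 [0.5916 0.0589 0.018 ]
```

The lever is at about 0.89 rad and the carriage stayed in place. I'll come down on the knob's -x side and push +x to the stop.

>>> send_rows:
  increments:
    - [[0,-0.04,-0.15,0],[0,-0.04,-0.3,0],[0,-0.04,-0.3,0],[0.05,-0.04,-0.3,0],[0.08,-0.04,-0.3,0],[0.11,-0.05,-0.3,0],[0.14,-0.06,-0.3,0],[0.17,-0.06,-0.3,0],[0.2,-0.06,-0.3,0],[0.225,-0.06,-0.3,0],[0.25,-0.06,-0.3,0],[0.25,-0.06,-0.3,0]]

```text
clock: 21.1
tool_pos: [0.5529, -0.118, 0.0716]
orientation: [-179.9, 0.0, -90.8]
force: [0.4, 0.5, -0.7]
opening: 0.0003
gripper_force: 0.0
```

>>> send_rows:
  increments:
    - [[0.01,0,0,0],[0.02,0,0,0],[0.025,0,0,0],[0.025,0,0,0]]

```text
clock: 21.6
tool_pos: [0.5571, -0.1182, 0.0716]
orientation: [-180.0, 0.0, -90.8]
force: [-0.3, -0.2, 0.4]
opening: 0.0007
gripper_force: 0.4
```

>>> send_rows:
  increments:
    - [[0.01,0,0,0],[0.015,0,0,0],[0.02,0,0,0],[0.02,0,0,0]]

```text
clock: 22.1
tool_pos: [0.5579, -0.1185, 0.0711]
orientation: [179.7, -0.0, -90.8]
force: [-10.8, 0.2, 7.9]
opening: 0.0004
gripper_force: 5.4
```

Run:
```python
from look import *
look('10',A,("wrist",))
```

```text
22.1 [ 0.55789236 -0.11852036  0.07114934] [ 1.79684043e+02 -1.39950758e-02 -9.08416648e+01] [-10.80032755   0.21897423   7.92654181]
```

Hard stop reached. I'll retreat and verify.

>>> send_rows:
  increments:
    - [[-0.05,0,0,0],[-0.15,0,0,0],[-0.2,0,0.2,0],[-0.3,-0.2,0.5,0],[-0.4,-0.5,0.8,0],[-0.5,-0.8,1,0],[-0.5,-0.8,1,0]]

```text
clock: 23.32
tool_pos: [0.4609, -0.2798, 0.274]
orientation: [-179.8, -0.0, -90.8]
force: [1.2, -0.4, -0.1]
opening: 0.0004
gripper_force: 0.0
```

Run:
```python
from look import *
look('11',A,("wrist","side","scene"))
a=cv2.imread("pics/side11.png")[120:280,160:320];b=cv2.imread("pics/scene11.png")[130:290,180:340]
c=cv2.imread("pics/wrist11.png")
cv2.imwrite("pics/c11.png",np.vstack([cv2.resize(np.hstack([a,b]),(600,300),interpolation=2),cv2.copyMakeBorder(cv2.resize(c,(400,300)),0,0,0,200,0)]))
```

```text
23.325 [ 0.46087159 -0.27975528  0.27395629] [-1.79785722e+02 -4.87076023e-02 -9.08004090e+01] [ 1.22541622 -0.37828968 -0.115993  ]
wrist carriage_rear [91.2, 125.1] 0.19 [ 0.6072 -0.36    0.053 ]
side jaw_face [232.2, 235.1] 0.57 [0.5929 0.0696 0.012 ]
side backrest [196.2, 239.1] 0.94 [ 0.594  -0.0074  0.092 ]
side carriage_rear [188.4, 245.4] 0.58 [ 0.5932 -0.0911  0.053 ]
side lever_knob [172.9, 251.0] 0.57 [ 0.5796 -0.1209  0.096 ]
side clamp [215.6, 240.8] 0.57 [ 0.5945 -0.0172  0.    ]
side module [227.3, 234.6] 0.59 [0.5975 0.0551 0.018 ]
scene jaw_face [235.9, 253.5] 0.88 [0.5875 0.0511 0.012 ]
scene backrest [204.1, 239.1] 0.82 [0.5956 0.0035 0.092 ]
scene carriage_rear [226.6, 232.1] 0.21 [0.6378 0.0267 0.053 ]
scene lever_knob [256.0, 414.2] 0.7 [0.4456 0.4033 0.096 ]
scene clamp [224.5, 229.6] 0.88 [ 0.5956 -0.0444  0.    ]
scene module [236.7, 251.6] 0.96 [0.5983 0.0564 0.018 ]
```

View pics/c11.png

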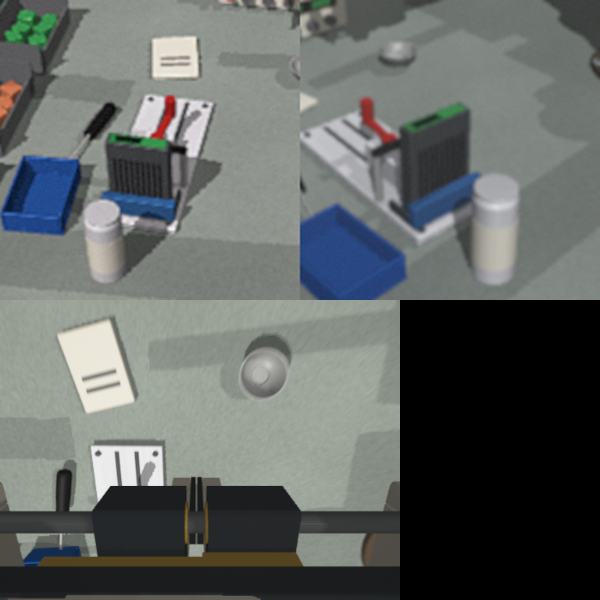

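The module stands upright against the fixed jaw with the carriage up against it. The lever points straight back at its stop, and the other items haven't moved.

```bash
python3 -c "
from plant import ctrl
print(ctrl.close_job())"
```

```text
the job is handed in; nothing more can be done
None
```

The job is handed in: the module stands on its foot, held snugly against the fixed jaw by the carriage, and the red lever was then pushed round to its hard stop, at about 23 s of the 54 s allowed; no verdict was returned.

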